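Put the relay away and seal the sliding hatch

TASK

Stand the loose relay from in front of the tool box upright on the floor of the open bay of the relay case and let go of it. Then slide the case's hatch along its rails over the bay, push the rubber seal strip back until it meets its stop and keep the hatch pressed against it with 15 to 20 N for half a second so that it seals, never as hard as 30 N. Leave the hatch closed against the strip and the other things where they are.

Things in the scene. Friction and masses are not known exactly. Their poses are not given: they have to be found in the camera images.
- relay: loose light grey plug-in relay standing on the desk in front of the tool box: foot 60 (x) x 30 (y) mm, 38 mm high, above it a block 37 x 28 mm up to 70 mm; about 0.09 kg. Origin at the centre of its underside, z up. Grip it across y by the upper block. (A narrower relay far off to the right stays.)
- case: fixed grey metal case with aluminium rails, 114 (x) x 300 (y -148 to 152) mm. Origin: underside, y along the rails to the closing end. Open bay x -48 to 48, y 1 to 138 mm, floor 4 mm above the origin; rail lips to 93 mm height leave x -46 to 46 free. The half at y < 0 is decked over. End frame at y 146 to 152, to 96 mm height
- hatch: aluminium hatch 98 x 144 x 6 mm, slides along the case's y; axes as the case's. Origin: centre of its underside, 82 mm above the case's underside. On its middle a solid upright rib, 60 (x) x 12 (y) mm, top 31 mm above the origin. Starts with its origin at y = -69 to -52 mm in the case's frame; closed at 46 to 66 mm, where the strip stops it. Friction 2 to 3 N; stays where left
- strip: rubber seal strip 94 x 6 x 7 mm on two pins before the end frame. Origin: middle of the face that the hatch's edge meets (72 mm ahead of the hatch's origin). Starts at y = 112 to 115 mm in the case's frame, gives way at about 4 N (6 to 7 N with the hatch's friction), stays where pushed, and meets a rigid hidden stop somewhere at y = 118 to 138 mm; only the rise in force shows it
- box_small: bystander: small white carton 60 x 45 x 26 mm; origin at the centre of its underside
- pliers_red: bystander: pliers with red grips, 174 x 53 x 13 mm, lying near the desk's front edge; origin under its middle
- tape_blue: bystander: roll of blue tape, 66 mm wide, 18 mm high; origin at the centre of its underside
There are look-alikes about, which are no part of the job. What is shaped like the relay but turquoise is not meant.

How it is judged:
By the outcome, as a careful person would: the job done as asked, in the order asked, and still so for the second after the job is handed in, with the robot touching nothing.
It also fails if it takes over 67 s, if anything falls off the work surface, if the arm or the gripper's body presses on something with over 40 N, if the wrist force passes 120 N, or if a joint passes its speed limit or range.

ROBOT

A 6-joint arm with a two-finger parallel gripper is mounted at the origin on a cart in front of the work surface, level with it; the furniture and walls round the work are solid. World frame = base frame: x ahead of the robot, y to its left, z up, the work surface at z = 0. Lengths are in m, angles in rad, forces in N, time in s.
With the tool pointing down it reaches from about 0.375 to 0.9 m from the base axis. Payload 3.1 kg.
Tool frame: the origin (TCP) lies on the centre line of the jaws, within the pads' length; the fingertips stand 19 mm ahead of it and the grasp point (between the pads) is the TCP; z points along the fingers, y is the line along which they close (so a half turn about z gives the same grasp; the last joint's range is limited). The gripper opens to 85 mm and grips with 20 to 120 N. Pads are 22 mm wide; open, the fingers measure 114 mm over their backs; the gripper's body (76 mm by 85 mm) begins 54 mm behind the grasp point. The pads swing forward as they close: fully open they stand 13 mm farther back than shut.
Start: joints at [-1.44, 0.527, 1.433, -0, 1.181, -0.178], TCP at [0.19, -0.595, 0.25] pointing down, gripper open.
Joint ranges: [-3.08, 3.08], [-0.75, 2.2], [0.22, 2.44], [-1.43, 4.57], [0, 2.65], [-2.85, 2.85]. Speed limits (rad/s): [2.79, 2.79, 3.14, 3.14, 3.14, 3.14].

INTERFACE

Orientations are given as a unit quaternion [x, y, z, w].
In Python, from station import manip gives the robot as it stands.
- The arm moves only by the tool servo_tool, never from a script. Its argument "rows" is a list that holds one entry, the list of rows, each a list of 7 numbers: the turn, a rotation vector about the tool's x, y, z in degrees, then the shift along the tool's x, y, z in m, then the gripper command: -1 is shut, 1 is fully open, values between are in proportion. In form: [[[wx, wy, wz, tx, ty, tz, jaw], ...]]. A call has 1 to 8 rows; each row shifts and turns the commanded pose from where the row before left it, along the tool's axes as they then stand; what a row does not reach is not made up. A row lasts 1/12 s, in which the tool goes at most 41.7 mm and 7.16 degrees, less where a joint would pass 70% of its speed; a pose out of reach is approached as far as the arm can. A call is refused whole if a number of a shift passes 0.0417 or a number of a turn 7.16, either way. A call with a gripper value outside its range is refused whole. The fingers move at their own pace and stop on an object; "squeeze" is the grip in N (left out, the last holds). Time passes only in rows, so rows that do not move let the fingers close. It gives the time, the measured TCP pose, the force, the opening and the grip force at its end, in the units of the state.
- manip.sense(): the state, without advancing time (a new reading comes with each control period).
- manip.snapshot(name): name is "scene" or "top"; returns the picture (384x512x3 uint8, blue, green, red); there is no depth.
- manip.camera_info(name): a dict with "K" (3x3 intrinsics, pixels), "camera_from_world" (4x4, takes a point from world to camera coordinates). Camera axes: x right, y down, z forward; pixel columns grow to the right and rows downward; lengths in m; the calibration is good to about 2 mm. A picture is of the moment at which its call begins. camera_info takes no time and is no camera call.
- manip.sign_off(): hands the job in; it is judged then, once.
The state is a dict: "t": time; "q": joint angles; "qd": joint speeds; "tau": joint torques, N m; "tcp_pos": TCP position; "tool_rot": TCP orientation; "force": force on the tool from outside, world axes, zero at the start; "ft_torque": the same for the moment, N m; "finger_gap": opening from 0.0 (shut) to 1.0 (fully open); "gripper_force": force on a finger pad.
Only numpy, scipy, OpenCV 4.12 (cv2) and the standard library are available. Lean on these libraries where they do the work, as an engineer would, in place of code of your own. Each camera call takes 0.05 s, during which the arm holds its last target. There are 200 camera calls.

## Working session

There is one attempt and no reset: what is moved stays moved. The work goes in short steps, Python scripts to look and compute and a tool call to move; the robot and the scene stay as the last step left them, time stands still between calls to the robot, and variables do not carry over. Pictures are saved under pics/ and viewed, at most 10 in all, crops included, and the job is handed in when it is done.

Besides the shell and the picture viewer there is one more tool, called after ">>>" in YAML: its name, and indented under it one key for each argument. servo_tool: Moves the arm, as the interface text tells. Its arguments: {"type":"object","properties":{"rows":{"type":"array","items":{"type":"array","items":{"type":"array","items":{"type":"number"}}}},"squeeze":{"type":"number"}},"required":["rows"]}

```bash
mkdir -p pics; ls
python3 - <<'E'
from station import manip
import cv2,json,numpy as np
s=manip.sense(); print({k:np.round(v,3).tolist() for k,v in s.items()})
for n in("scene","top"):
    cv2.imwrite(f"pics/{n}0.png",manip.snapshot(n)); c=manip.camera_info(n)
    print(n,np.round(c["K"],1).tolist(),np.round(c["camera_from_world"],3).tolist())
E
```

```text
pics
{'t': 0.0, 'q': [-1.441, 0.528, 1.434, 0.0, 1.181, -0.178], 'qd': [-0.0, -0.0, -0.0, -0.0, 0.002, -0.001], 'tau': [-0.001, -44.235, -17.803, -0.0, 0.009, -0.0], 'tcp_pos': [0.19, -0.595, 0.249], 'tool_rot': [0.988, 0.154, 0.0, -0.001], 'force': [0.126, 0.807, -0.086], 'ft_torque': [0.017, 0.022, 0.018], 'gripper_force': 0.0, 'finger_gap': 1.001}
scene [[362.4, 0.0, 252.1], [0.0, 362.4, 189.5], [0.0, 0.0, 1.0]] [[0.738, -0.674, -0.02, -0.431], [-0.341, -0.348, -0.873, 0.185], [0.582, 0.652, -0.487, 1.1], [0.0, 0.0, 0.0, 1.0]]
top [[381.7, 0.0, 258.8], [0.0, 381.7, 191.2], [0.0, 0.0, 1.0]] [[-0.012, -1.0, -0.006, -0.108], [-0.998, 0.013, -0.061, 0.479], [0.061, 0.006, -0.998, 1.292], [0.0, 0.0, 0.0, 1.0]]
```

View pics/scene0.png

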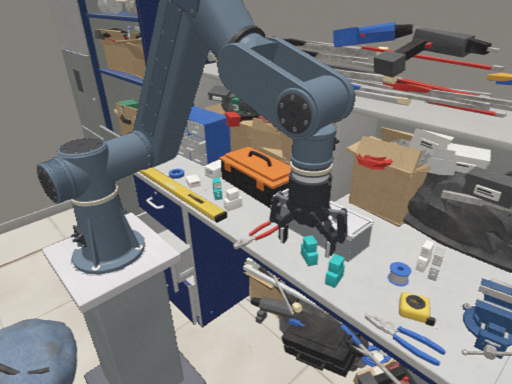

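View pics/top0.png

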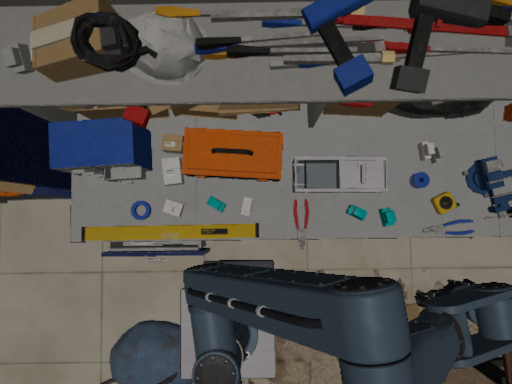

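The scene view shows the case on the desk behind the gripper. The top view has the case at about cols 293-387, rows 155-193 with the open bay at left (towards +y). The light relay is near (247,206), with the turquoise look-alike at (216,203). I'll enlarge these regions.

Run:
```python
import cv2,numpy as np
t=cv2.imread("pics/top0.png"); s=cv2.imread("pics/scene0.png")
a=cv2.resize(t[145:225,230:400],None,fx=4.7,fy=4.7,interpolation=cv2.INTER_CUBIC)[:, :799]
b=cv2.resize(s[150:225,180:300],None,fx=2.9,fy=2.9,interpolation=cv2.INTER_CUBIC)
c=np.zeros((600,799,3),np.uint8); c[:a.shape[0],:a.shape[1]]=a; c[380:380+b.shape[0],:b.shape[1]]=b[:220]
cv2.imwrite("pics/crop1.png",c)
```

```text
(no output)
```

View pics/crop1.png

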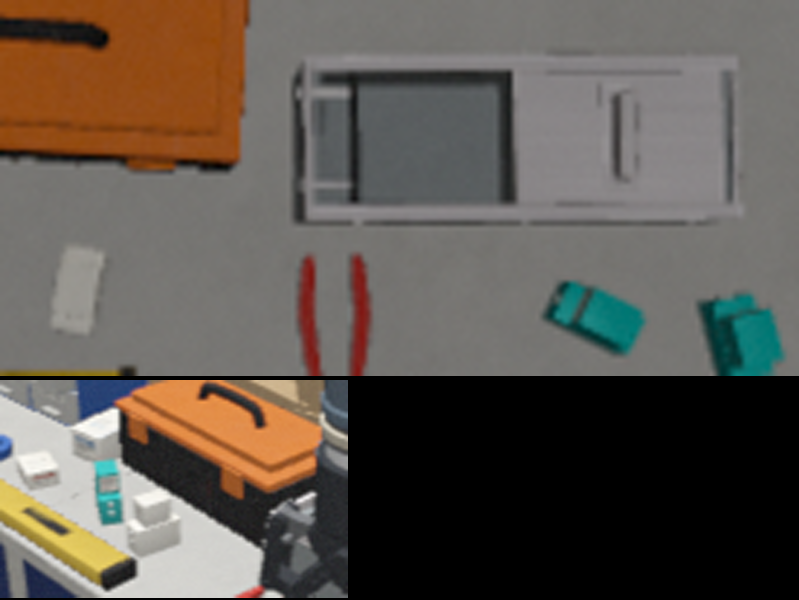

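The crop shows the relay (foot outline, crop (78,290), i.e. pixel (246.6,206.7)), and the case's rails, bay, strip and hatch rib (crop (623,135)). Next I'll measure these with rays.

```bash
cat > h.py <<'E'
import numpy as np,cv2
from station import manip
from scipy.spatial.transform import Rotation as R
def ray(name,uv,z):
    c=manip.camera_info(name);T=np.array(c["camera_from_world"]);K=np.array(c["K"])
    C=-T[:3,:3].T@T[:3,3]; uv=np.atleast_2d(uv).astype(float)
    d=(T[:3,:3].T@np.linalg.inv(K)@np.c_[uv,np.ones(len(uv))].T).T
    return C+d*((z-C[2])/d[:,2])[:,None]
E
python3 - <<'E'
from h import *
t=cv2.imread("pics/top0.png")
g=cv2.cvtColor(t,cv2.COLOR_BGR2GRAY)
# relay
roi=g[190:222,232:262]; print("relay gray bg",np.median(roi),roi.max())
m=(roi>(np.median(roi)+roi.max())/2).astype(np.uint8)
cs,_=cv2.findContours(m,cv2.RETR_EXTERNAL,cv2.CHAIN_APPROX_NONE);c=max(cs,key=cv2.contourArea)
mm=cv2.drawContours(np.zeros_like(m),[c],-1,1,-1)
v,u=np.nonzero(mm); P=ray("top",np.c_[u+232,v+190],.045)[:,:2]; 
w,V=np.linalg.eigh(np.cov(P.T)); ax=V[:,1]; print("centroid",P.mean(0),"sides",np.sqrt(12*w),"axis deg",np.degrees(np.arctan2(ax[1],ax[0])))
# case profile
f=lambda x,y:(230+x/4.7-.4,145+y/4.7-.4)
pts={"UL":f(305,57),"UR":f(740,57),"LR":f(742,215),"LL":f(303,220)}
for k,p in pts.items(): print(k,np.round(p,1),ray("top",p,.094)[0].round(4))
np.set_printoptions(linewidth=250)
print("cols row 165",list(zip(range(288,392),g[165,288:392])))
print("col 360",list(zip(range(150,198),g[150:198,375])))
print("col 325",list(zip(range(150,198),g[150:198,325])))
E
```

```text
relay gray bg 118.0 154
centroid [ 0.42549922 -0.07010454] sides [0.02858194 0.05785434] axis deg 169.293887316855
UL [294.5 156.7] [ 0.5824 -0.2311  0.094 ]
UR [387.  156.7] [ 0.5785 -0.5293  0.094 ]
LR [387.5 190.3] [ 0.4698 -0.5272  0.094 ]
LL [294.1 191.4] [ 0.4702 -0.2277  0.094 ]
cols row 165 [(288, np.uint8(120)), (289, np.uint8(120)), (290, np.uint8(119)), (291, np.uint8(119)), (292, np.uint8(75)), (293, np.uint8(108)), (294, np.uint8(107)), (295, np.uint8(127)), (296, np.uint8(124)), (297, np.uint8(122)), (298, np.uint8(123)), (299, np.uint8(125)), (300, np.uint8(126)), (301, np.uint8(125)), (302, np.uint8(126)), (303, np.uint8(126)), (304, np.uint8(78)), (305, np.uint8(25)), (306, np.uint8(84)), (307, np.uint8(94)), (308, np.uint8(95)), (309, np.uint8(95)), (310, np.uint8(94)), (311, np.uint8(93)), (312, np.uint8(94)), (313, np.uint8(94)), (314, np.uint8(93)), (315, np.uint8(92)), (316, np.uint8(94)), (317, np.uint8(93)), (318, np.uint8(93)), (319, np.uint8(91)), (320, np.uint8(91)), (321, np.uint8(92)), (322, np.uint8(92)), (323, np.uint8(93)), (324, np.uint8(92)), (325, n
[... 2849 characters left out ...]
165, np.uint8(91)), (166, np.uint8(93)), (167, np.uint8(92)), (168, np.uint8(93)), (169, np.uint8(92)), (170, np.uint8(92)), (171, np.uint8(93)), (172, np.uint8(93)), (173, np.uint8(92)), (174, np.uint8(92)), (175, np.uint8(91)), (176, np.uint8(91)), (177, np.uint8(92)), (178, np.uint8(91)), (179, np.uint8(92)), (180, np.uint8(92)), (181, np.uint8(93)), (182, np.uint8(93)), (183, np.uint8(92)), (184, np.uint8(92)), (185, np.uint8(92)), (186, np.uint8(93)), (187, np.uint8(91)), (188, np.uint8(105)), (189, np.uint8(131)), (190, np.uint8(133)), (191, np.uint8(120)), (192, np.uint8(74)), (193, np.uint8(116)), (194, np.uint8(118)), (195, np.uint8(115)), (196, np.uint8(115)), (197, np.uint8(116))]
```

```bash
cat >> h.py <<'E'
def delta(target,yaw):
    s=manip.sense(); r=R.from_quat(s["tool_rot"]); m=r.as_matrix(); psi=np.degrees(np.arctan2(m[1,0],m[0,0]))
    g=R.from_euler("z",yaw,degrees=True)*R.from_quat([1,0,0,0])
    print("yaw now",psi.round(2),"turn tool deg",(r.inv()*g).as_rotvec(degrees=True).round(2),"shift after turn",g.inv().apply(np.array(target)-s["tcp_pos"]).round(4),"q",np.round(s["q"],2))
E
python3 - <<'E'
from h import *
up=ray("top",[(325,155.6),(375,156.0)],.093);lo=ray("top",[(325,191.3),(375,191.4)],.093)
print(up,lo,"width",up[:,0]-lo[:,0])
mid=(up+lo)/2; d=mid[0]-mid[1]; print("case y axis deg",np.degrees(np.arctan2(d[1],d[0])),"mid",mid)
print("end frame",ray("top",(294.5,174),.096),"hatch front edge",ray("top",(338.5,170),.088))
print("rib top L/R",ray("top",[(230+612/4.7-.4,173.5),(230+633/4.7-.4,173.5)],.113))
print("strip/bay edge",ray("top",(230+355/4.7-.4,173.5),.085))
delta([.4255,-.0701,.25],-10.7)
E
```

```text
[[ 0.58491984 -0.32973328  0.093     ]
 [ 0.58148044 -0.49094776  0.093     ]] [[ 0.46936169 -0.32709219  0.093     ]
 [ 0.46701032 -0.48741869  0.093     ]] width [0.11555815 0.11447012]
case y axis deg 88.9682456949006 mid [[ 0.52714077 -0.32841274  0.093     ]
 [ 0.52424538 -0.48918323  0.093     ]]
end frame [[ 0.52615092 -0.22989322  0.096     ]] hatch front edge [[ 0.53815504 -0.37315327  0.088     ]]
rib top L/R [[ 0.52327315 -0.43517688  0.113     ]
 [ 0.52309006 -0.44930541  0.113     ]]
strip/bay edge [[ 0.52849291 -0.26537283  0.085     ]]
yaw now 17.69 turn tool deg [-1.100e-01  1.000e-02  2.839e+01] shift after turn [ 0.1341 -0.5593 -0.0006] q [-1.44  0.53  1.43  0.    1.18 -0.18]
```

>>> servo_tool:
  rows:
    - [[0,0,7.1,0,0,0,1],[0,0,7.1,0,0,0,1],[0,0,7.1,0,0,0,1],[0,0,7.1,0,0,0,1],[0,0,0,0.009,-0.04,0,1],[0,0,0,0.009,-0.04,0,1],[0,0,0,0.009,-0.04,0,1],[0,0,0,0.009,-0.04,0,1]]
  squeeze: 40

```text
t: 0.77
tcp_pos: [0.2552, -0.4429, 0.2497]
tool_rot: [0.996, -0.094, -0.0, -0.001]
force: [1.0, 0.6, 0.6]
finger_gap: 1.001
gripper_force: 0.0
```

>>> servo_tool:
  rows:
    - [[0,0,0,0.01,-0.04,0,1],[0,0,0,0.01,-0.04,0,1],[0,0,0,0.01,-0.04,0,1],[0,0,0,0.01,-0.04,0,1],[0,0,0,0.01,-0.04,0,1],[0,0,0,0.01,-0.04,0,1],[0,0,0,0.01,-0.04,0,1],[0,0,0,0.01,-0.04,0,1]]

```text
t: 1.43
tcp_pos: [0.3933, -0.1433, 0.2503]
tool_rot: [0.996, -0.094, -0.0, -0.0]
force: [0.7, 0.4, 0.1]
finger_gap: 0.999
gripper_force: 0.0
```

>>> servo_tool:
  rows:
    - [[0,0,0,0.01,-0.04,0,1],[0,0,0,0.01,-0.04,0,1],[0,0,0,0,0,0.02,1],[0,0,0,0,0,0.03,1],[0,0,0,0,0,0.03,1],[0,0,0,0,0,0.02,1],[0,0,0,0,0,0,1],[0,0,0,0,0,0,1]]

```text
t: 2.1
tcp_pos: [0.427, -0.0701, 0.1496]
tool_rot: [0.996, -0.093, -0.002, -0.001]
force: [0.3, 0.6, -0.1]
finger_gap: 0.999
gripper_force: 0.0
```

Run:
```python
from h import *
delta([.4255,-.0701,.061],-10.7)
s=manip.snapshot("scene");cv2.imwrite("pics/s1.png",s)
t=manip.snapshot("top");cv2.imwrite("pics/t1.png",t)
c=np.hstack([cv2.resize(s[120:240,160:300],None,fx=3,fy=3,interpolation=cv2.INTER_CUBIC),cv2.resize(t[160:280,200:320],None,fx=3,fy=3,interpolation=cv2.INTER_CUBIC)])
cv2.imwrite("pics/c2.png",c)
```

```text
yaw now -10.7 turn tool deg [-0.04  0.18 -0.  ] shift after turn [-0.0015  0.0003  0.0886] q [-0.42  0.46  2.    0.    0.69  1.34]
```

View pics/c2.png

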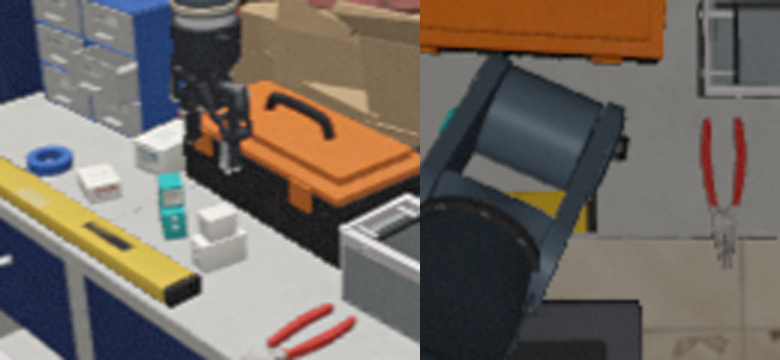

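The crop shows the gripper above and the relay at crop (218,238), scene pixel about (233,199). I'll check the relay estimate against the scene view by projection.

Run:
```python
from h import *
c=manip.camera_info("scene");T=np.array(c["camera_from_world"])
P=np.array([[.427,-.07,.131],[.4255,-.0701,.07],[.4255,-.0701,.038],[.4255,-.0701,0]])
q=(T[:3,:3]@P.T).T+T[:3,3]; q=(np.array(c["K"])@q.T).T; print(q[:,:2]/q[:,2:])
# relay block top face centre in scene: bright mask
s=cv2.imread("pics/s1.png");g=cv2.cvtColor(s,cv2.COLOR_BGR2GRAY);r=g[183:212,220:245];print(r[::2,::2])
```

```text
[[231.22026738 174.52952612]
 [231.74465527 190.24958948]
 [232.17212536 198.13008218]
 [232.66646035 207.24324223]]
[[158 201 198 200 201  98  28  31  29  28  31  34  30]
 [156 200 200 199 199 200 178  35  26  30  33  27  32]
 [149 199 200 199 198 199 204 205 115  31  28  24  31]
 [148 195 199 202 213 234 234 235 231 184  78  29  27]
 [111 178 199 194 237 237 238 235 216 182 204 181  38]
 [100 169 203 166 182 217 177 168 162 174 201 204 202]
 [ 99 160 201 167 148 167 164 162 156 170 204 201 203]
 [ 91 158 202 180 150 161 157 154 147 178 238 201 199]
 [142 178 223 241 189 149 154 175 184 169 164 188 201]
 [202 201 171 225 239 201 169 168 163 159 157 189 200]
 [202 202 163 161 168 164 165 160 158 154 150 181 203]
 [200 202 169 167 162 159 159 155 153 149 143 179 201]
 [200 201 162 146 155 154 150 147 147 157 185 200 201]
 [186 183 200 158 150 149 154 181 199 202 202 200 201]
 [187 172 119 156 186 200 202 202 202 203 202 201 203]]
```

The relay's top face sits at about (232,190.5), against a prediction of (231.7,190.2), so the estimate holds. Descending and gripping.

>>> servo_tool:
  rows:
    - [[0,0,0,-0.0015,0,0.02,1],[0,0,0,0,0,0.02,1],[0,0,0,0,0,0.02,1],[0,0,0,0,0,0.015,1],[0,0,0,0,0,0.012,1],[0,0,0,0,0,0,1],[0,0,0,0,0,0,1],[0,0,0,0,0,0,0.2]]
  squeeze: 40

```text
t: 2.87
tcp_pos: [0.4271, -0.0707, 0.0645]
tool_rot: [0.996, -0.093, 0.001, 0.0]
force: [0.3, -0.3, -0.6]
finger_gap: 0.883
gripper_force: 0.0
```

>>> servo_tool:
  rows:
    - [[0,0,0,0,0,0,-1],[0,0,0,0,0,0,-1],[0,0,0,0,0,0,-1],[0,0,0,0,0,0,-1],[0,0,0,0,0,0,-1],[0,0,0,0,0,0,-1],[0,0,0,0,0,0,-1],[0,0,0,0,0,0,-1]]

```text
t: 3.53
tcp_pos: [0.4265, -0.0703, 0.064]
tool_rot: [0.996, -0.093, 0.001, 0.0]
force: [-0.3, -0.2, 5.5]
finger_gap: 0.335
gripper_force: 39.5
```

>>> servo_tool:
  rows:
    - [[0,0,0,0,0,-0.01,-1],[0,0,0,0,0,-0.02,-1],[0,0,0,0,0,-0.03,-1],[0,0,0,0,0,-0.04,-1],[0,0,0,0,0,-0.04,-1],[0,0,-4.85,0,0,-0.03,-1],[0,0,-4.85,0,0,-0.02,-1],[0,0,0,0,0,0,-1]]

```text
t: 4.2
tcp_pos: [0.4284, -0.0709, 0.2575]
tool_rot: [1.0, -0.007, 0.005, 0.002]
force: [-0.0, -0.0, -1.4]
finger_gap: 0.334
gripper_force: 40.0
```

Run:
```python
from h import *
s=manip.sense();print(s["finger_gap"],s["force"],s["tcp_pos"]); delta([.5273,-.321,.16],-1.03)
```

```text
0.33363372787189494 [-0.01422092 -0.00149337 -1.36781369] [ 0.42836069 -0.07094561  0.2575104 ]
yaw now -0.86 turn tool deg [ 0.23 -0.53  0.17] shift after turn [0.1034 0.2482 0.0975] q [-0.42  0.26  1.89 -0.    0.99  1.16]
```

>>> servo_tool:
  rows:
    - [[0,0,0,0.01,0.025,0,-1],[0,0,0,0.015,0.036,0,-1],[0,0,0,0.015,0.036,0,-1],[0,0,0,0.015,0.036,0,-1],[0,0,0,0.015,0.036,0,-1],[0,0,0,0.015,0.036,0,-1],[0,0,0,0.011,0.025,0,-1],[0,0,0,0.008,0.018,0,-1]]

```text
t: 4.87
tcp_pos: [0.5259, -0.3227, 0.2512]
tool_rot: [1.0, -0.01, -0.001, -0.0]
force: [-0.6, 1.3, -1.0]
finger_gap: 0.327
gripper_force: 40.0
```

>>> servo_tool:
  rows:
    - [[0,0,0,0,0,0.02,-1],[0,0,0,0,0,0.02,-1],[0,0,0,0,0,0.015,-1],[0,0,0,0,0,0.01,-1],[0,0,0,0,0,0,-1],[0,0,0,0,0,0,-1]]

```text
t: 5.37
tcp_pos: [0.5253, -0.3194, 0.1871]
tool_rot: [1.0, -0.009, -0.001, -0.001]
force: [-0.3, -0.9, -0.1]
finger_gap: 0.33
gripper_force: 40.0
```

Run:
```python
from h import *
s=manip.sense();print(s["finger_gap"],s["force"],s["tcp_pos"]); delta([.5273,-.321,.07],-1.03)
s=manip.snapshot("scene");t=manip.snapshot("top");cv2.imwrite("pics/s3.png",s);cv2.imwrite("pics/t3.png",t)
c=np.hstack([cv2.resize(s[120:260,230:370],None,fx=2.8,fy=2.8,interpolation=cv2.INTER_CUBIC),cv2.resize(t[110:250,270:410],None,fx=2.8,fy=2.8,interpolation=cv2.INTER_CUBIC)])
cv2.imwrite("pics/c3.png",c)
```

```text
0.32976811042053267 [-0.27500093 -0.91222222 -0.05893087] [ 0.5253156  -0.31942869  0.18714321]
yaw now -1.03 turn tool deg [-0.09  0.11 -0.  ] shift after turn [0.002  0.0015 0.1171] q [-0.73  0.59  1.52  0.    1.04  0.86]
```

View pics/c3.png

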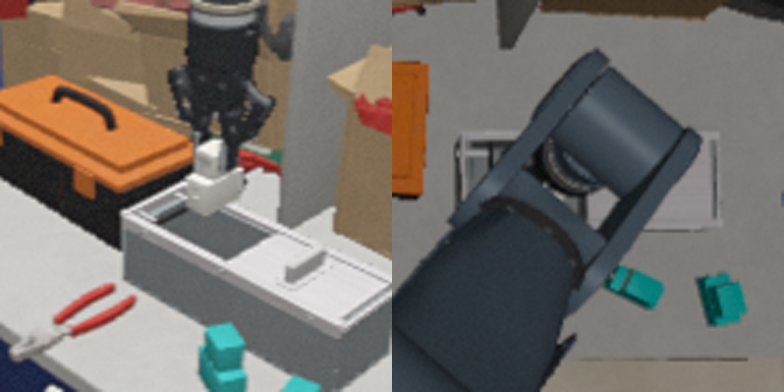

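The relay hangs upright from the gripper over the bay (crop (215,185)), with the hatch rib at (305,262). Lowering.

>>> servo_tool:
  rows:
    - [[0,0,0,0.002,0.0015,0.02,-1],[0,0,0,0,0,0.02,-1],[0,0,0,0,0,0.02,-1],[0,0,0,0,0,0.02,-1],[0,0,0,0,0,0.015,-1],[0,0,0,0,0,0.01,-1],[0,0,0,0,0,0.005,-1],[0,0,0,0,0,0,-1]]

```text
t: 6.13
tcp_pos: [0.5278, -0.3214, 0.078]
tool_rot: [1.0, -0.009, -0.0, -0.0]
force: [-0.7, -0.3, -0.7]
finger_gap: 0.335
gripper_force: 40.0
```

>>> servo_tool:
  rows:
    - [[0,0,0,0,0,0.002,-1],[0,0,0,0,0,0.001,-1],[0,0,0,0,0,0,-1],[0,0,0,0,0,0,-1]]

```text
t: 6.47
tcp_pos: [0.5281, -0.3218, 0.0761]
tool_rot: [1.0, -0.009, 0.001, 0.0]
force: [1.1, -0.2, -0.7]
finger_gap: 0.335
gripper_force: 40.0
```

>>> servo_tool:
  rows:
    - [[0,0,0,0,0,0.0015,-1],[0,0,0,0,0,0.0015,-1],[0,0,0,0,0,0.0015,-1],[0,0,0,0,0,0,-1],[0,0,0,0,0,0,-1]]

```text
t: 6.88
tcp_pos: [0.5277, -0.3214, 0.0706]
tool_rot: [1.0, -0.009, -0.0, -0.0]
force: [0.2, 0.1, -0.8]
finger_gap: 0.33
gripper_force: 40.0
```

>>> servo_tool:
  rows:
    - [[0,0,0,0,0,0.001,-1],[0,0,0,0,0,0.001,-1],[0,0,0,0,0,0,-1],[0,0,0,0,0,0,-1]]

```text
t: 7.22
tcp_pos: [0.5277, -0.3214, 0.0687]
tool_rot: [1.0, -0.009, -0.0, -0.0]
force: [0.1, 0.7, -1.5]
finger_gap: 0.335
gripper_force: 40.0
```

>>> servo_tool:
  rows:
    - [[0,0,0,0,0,0.001,-1],[0,0,0,0,0,0,-1],[0,0,0,0,0,0,-1]]

```text
t: 7.47
tcp_pos: [0.5279, -0.3216, 0.0681]
tool_rot: [1.0, -0.009, 0.0, 0.0]
force: [-0.1, 0.3, 1.1]
finger_gap: 0.332
gripper_force: 40.1
```

>>> servo_tool:
  rows:
    - [[0,0,0,0,0,0.001,-1],[0,0,0,0,0,0,-1],[0,0,0,0,0,0,-1]]

```text
t: 7.72
tcp_pos: [0.5279, -0.3216, 0.068]
tool_rot: [1.0, -0.009, 0.0, 0.0]
force: [-1.0, 0.3, 6.7]
finger_gap: 0.331
gripper_force: 40.9
```

Contact at the expected height. Releasing with a limited opening, then lifting.

>>> servo_tool:
  rows:
    - [[0,0,0,0,0,0,-0.25],[0,0,0,0,0,0,-0.1],[0,0,0,0,0,0,0.1],[0,0,0,0,0,0,0.2],[0,0,0,0,0,0,0.2],[0,0,0,0,0,0,0.2],[0,0,0,0,0,0,0.2]]

```text
t: 8.3
tcp_pos: [0.5277, -0.3214, 0.0667]
tool_rot: [1.0, -0.009, -0.0, -0.0]
force: [0.3, 0.3, 0.0]
finger_gap: 0.6
gripper_force: 0.0
```

>>> servo_tool:
  rows:
    - [[0,0,0,0,0,-0.01,0.2],[0,0,0,0,0,-0.015,0.2],[0,0,0,0,0,-0.02,0.2],[0,0,0,0,0,-0.03,0.2],[0,0,0,0,0,-0.03,0.2],[0,0,0,0,0,-0.03,0],[0,0,0,0,0,0,-1],[0,0,0,0,0,0,-1]]

```text
t: 8.97
tcp_pos: [0.5288, -0.3224, 0.2049]
tool_rot: [1.0, -0.009, 0.002, 0.002]
force: [-0.6, -0.1, -0.7]
finger_gap: 0.225
gripper_force: 0.0
```

Run:
```python
from h import *
s=manip.snapshot("scene");cv2.imwrite("pics/s4.png",s)
cv2.imwrite("pics/c4.png",cv2.resize(s[120:260,230:370],None,fx=4,fy=4,interpolation=cv2.INTER_CUBIC))
s=manip.sense();print(s["finger_gap"],s["force"],s["tcp_pos"]); delta([.525,-.50,.19],-1.03)
```

```text
0.14129708856354653 [-0.03292227  0.69305075 -0.95219286] [ 0.5278506  -0.32148761  0.20301409]
yaw now -1.0 turn tool deg [ 0.07 -0.08  0.03] shift after turn [0.0004 0.1785 0.013 ] q [-0.73  0.57  1.5  -0.    1.07  0.86]
```

View pics/c4.png

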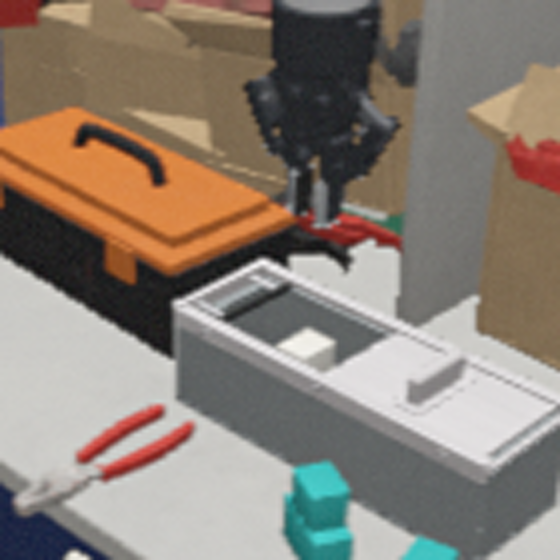

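The relay stands in the bay with its top at crop (305,348), and the rib is at (435,380). Moving the shut gripper behind the rib.

>>> servo_tool:
  rows:
    - [[0,0,0,0,0.02,0,-1],[0,0,0,0,0.03,0,-1],[0,0,0,0,0.03,0,-1],[0,0,0,0,0.03,0,-1],[0,0,0,0,0.03,0,-1],[0,0,0,0,0.025,0,-1],[0,0,0,0,0.015,0,-1],[0,0,0,0,0,0,-1]]

```text
t: 9.68
tcp_pos: [0.5231, -0.5046, 0.1994]
tool_rot: [1.0, -0.01, -0.001, -0.0]
force: [0.8, 0.2, 1.0]
finger_gap: 0.003
gripper_force: 0.0
```

>>> servo_tool:
  rows:
    - [[0,0,0,0,0,0.02,-1],[0,0,0,0,0,0.03,-1],[0,0,0,0,0,0.02,-1],[0,0,0,0,0,0.012,-1],[0,0,0,0,0,0.006,-1],[0,0,0,0,0,0,-1],[0,0,0,0,0,0,-1],[0,0,0,0,0,0,-1]]

```text
t: 10.35
tcp_pos: [0.5254, -0.5021, 0.1154]
tool_rot: [1.0, -0.009, 0.001, 0.001]
force: [1.0, -0.2, 1.3]
finger_gap: 0.0
gripper_force: 0.0
```

Run:
```python
from h import *
s=manip.sense();print(s["finger_gap"],s["force"],s["tcp_pos"]); delta([.5238,-.47,.112],-1.03)
```

```text
0.000304746725527609 [ 1.00349058 -0.18584157  1.27184661] [ 0.52539809 -0.50206271  0.11539921]
yaw now -0.99 turn tool deg [ 0.13 -0.1   0.04] shift after turn [-0.0022 -0.032   0.0034] q [-0.92  0.81  1.25  0.    1.07  0.67]
```

>>> servo_tool:
  rows:
    - [[0,0,0,-0.002,-0.01,0.002,-1],[0,0,0,0,-0.01,0,-1],[0,0,0,0,-0.008,0,-1],[0,0,0,0,-0.005,0,-1],[0,0,0,0,-0.005,0,-1],[0,0,0,0,-0.005,0,-1],[0,0,0,0,0,0,-1]]

```text
t: 10.93
tcp_pos: [0.5237, -0.458, 0.1125]
tool_rot: [1.0, -0.009, 0.0, 0.0]
force: [0.1, -1.0, 0.5]
finger_gap: -0.001
gripper_force: 0.2
```

>>> servo_tool:
  rows:
    - [[0,0,0,0,-0.005,0,-1],[0,0,0,0,-0.005,0,-1],[0,0,0,0,-0.005,0,-1],[0,0,0,0,-0.005,0,-1]]

```text
t: 11.27
tcp_pos: [0.524, -0.4386, 0.1122]
tool_rot: [1.0, -0.009, 0.0, 0.001]
force: [-0.2, -2.2, 2.6]
finger_gap: -0.005
gripper_force: 1.5
```

>>> servo_tool:
  rows:
    - [[0,0,0,0,-0.006,0,-1],[0,0,0,0,-0.006,0,-1],[0,0,0,0,-0.006,0,-1],[0,0,0,0,-0.006,0,-1]]

```text
t: 11.6
tcp_pos: [0.5242, -0.4137, 0.1119]
tool_rot: [1.0, -0.009, 0.0, 0.0]
force: [-0.5, -2.7, 2.9]
finger_gap: -0.001
gripper_force: 1.6
```

>>> servo_tool:
  rows:
    - [[0,0,0,0,-0.007,0,-1],[0,0,0,0,-0.007,0,-1],[0,0,0,0,-0.007,0,-1],[0,0,0,0,-0.007,0,-1],[0,0,0,0,-0.006,0,-1],[0,0,0,0,-0.005,0,-1],[0,0,0,0,-0.004,0,-1]]

```text
t: 12.18
tcp_pos: [0.5247, -0.3704, 0.1116]
tool_rot: [1.0, -0.009, -0.0, -0.0]
force: [-1.0, -2.2, 2.5]
finger_gap: 0.001
gripper_force: 1.4
```

>>> servo_tool:
  rows:
    - [[0,0,0,0,-0.002,0,-1],[0,0,0,0,-0.002,0,-1],[0,0,0,0,-0.002,0,-1],[0,0,0,0,-0.002,0,-1]]

```text
t: 12.52
tcp_pos: [0.5248, -0.3634, 0.1116]
tool_rot: [1.0, -0.009, -0.0, -0.0]
force: [-0.5, -1.8, 2.3]
finger_gap: -0.0
gripper_force: 1.4
```

>>> servo_tool:
  rows:
    - [[0,0,0,0,-0.001,0,-1],[0,0,0,0,-0.001,0,-1],[0,0,0,0,-0.001,0,-1]]

```text
t: 12.77
tcp_pos: [0.5248, -0.3604, 0.1116]
tool_rot: [1.0, -0.009, -0.0, -0.0]
force: [-0.9, -3.3, 1.4]
finger_gap: 0.002
gripper_force: 1.3
```

>>> servo_tool:
  rows:
    - [[0,0,0,0,-0.001,0,-1],[0,0,0,0,-0.001,0,-1],[0,0,0,0,-0.001,0,-1]]

```text
t: 13.02
tcp_pos: [0.5248, -0.3588, 0.1117]
tool_rot: [1.0, -0.008, -0.0, 0.001]
force: [-3.6, -7.4, -1.1]
finger_gap: -0.001
gripper_force: 3.3
```

>>> servo_tool:
  rows:
    - [[0,0,0,0,-0.001,0,-1],[0,0,0,0,-0.001,0,-1],[0,0,0,0,-0.001,0,-1]]

```text
t: 13.27
tcp_pos: [0.5249, -0.3562, 0.1117]
tool_rot: [1.0, -0.009, -0.0, 0.002]
force: [-3.0, -7.0, -0.8]
finger_gap: 0.001
gripper_force: 3.3
```

>>> servo_tool:
  rows:
    - [[0,0,0,0,-0.001,0,-1],[0,0,0,0,-0.001,0,-1]]

```text
t: 13.43
tcp_pos: [0.5249, -0.3542, 0.1117]
tool_rot: [1.0, -0.009, -0.0, 0.002]
force: [-2.6, -7.5, -1.0]
finger_gap: 0.002
gripper_force: 3.3
```

>>> servo_tool:
  rows:
    - [[0,0,0,0,-0.001,0,-1]]

```text
t: 13.52
tcp_pos: [0.5249, -0.3532, 0.1117]
tool_rot: [1.0, -0.009, -0.0, 0.002]
force: [-2.8, -7.1, -1.1]
finger_gap: -0.002
gripper_force: 3.3
```

>>> servo_tool:
  rows:
    - [[0,0,0,0,-0.001,0,-1],[0,0,0,0,-0.001,0,-1],[0,0,0,0,-0.001,0,-1]]

```text
t: 13.77
tcp_pos: [0.5249, -0.3502, 0.1117]
tool_rot: [1.0, -0.009, -0.0, 0.001]
force: [-2.3, -6.4, -0.3]
finger_gap: 0.001
gripper_force: 3.3
```

>>> servo_tool:
  rows:
    - [[0,0,0,0,-0.001,0,-1],[0,0,0,0,-0.001,0,-1],[0,0,0,0,-0.001,0,-1]]

```text
t: 14.02
tcp_pos: [0.525, -0.3471, 0.1117]
tool_rot: [1.0, -0.009, -0.0, 0.001]
force: [-2.6, -7.3, -1.0]
finger_gap: -0.0
gripper_force: 3.3
```

>>> servo_tool:
  rows:
    - [[0,0,0,0,-0.001,0,-1],[0,0,0,0,-0.001,0,-1],[0,0,0,0,-0.001,0,-1]]

```text
t: 14.27
tcp_pos: [0.525, -0.3441, 0.1117]
tool_rot: [1.0, -0.009, -0.0, 0.001]
force: [-2.7, -7.0, -0.3]
finger_gap: -0.002
gripper_force: 3.3
```

>>> servo_tool:
  rows:
    - [[0,0,0,0,-0.001,0,-1],[0,0,0,0,-0.001,0,-1],[0,0,0,0,-0.001,0,-1]]

```text
t: 14.52
tcp_pos: [0.525, -0.3411, 0.1117]
tool_rot: [1.0, -0.009, -0.0, 0.001]
force: [-3.2, -7.1, -1.2]
finger_gap: -0.002
gripper_force: 3.3
```

>>> servo_tool:
  rows:
    - [[0,0,0,0,-0.001,0,-1],[0,0,0,0,-0.001,0,-1],[0,0,0,0,-0.001,0,-1]]

```text
t: 14.77
tcp_pos: [0.525, -0.3381, 0.1117]
tool_rot: [1.0, -0.009, -0.0, 0.001]
force: [-4.2, -6.0, -0.5]
finger_gap: -0.003
gripper_force: 3.3
```

>>> servo_tool:
  rows:
    - [[0,0,0,0,-0.001,0,-1],[0,0,0,0,-0.001,0,-1],[0,0,0,0,-0.001,0,-1]]

```text
t: 15.02
tcp_pos: [0.5251, -0.3359, 0.1118]
tool_rot: [1.0, -0.008, -0.0, 0.002]
force: [-4.5, -10.5, -1.3]
finger_gap: 0.001
gripper_force: 5.3
```

Force is rising: the stop is met. Stepping gently.

>>> servo_tool:
  rows:
    - [[0,0,0,0,-0.001,0,-1],[0,0,0,0,0,0,-1]]

```text
t: 15.18
tcp_pos: [0.5251, -0.3359, 0.1118]
tool_rot: [1.0, -0.008, -0.0, 0.003]
force: [-3.8, -10.9, -1.4]
finger_gap: 0.004
gripper_force: 5.4
```

>>> servo_tool:
  rows:
    - [[0,0,0,0,-0.001,0,-1],[0,0,0,0,0,0,-1]]

```text
t: 15.35
tcp_pos: [0.5251, -0.3358, 0.1118]
tool_rot: [1.0, -0.008, 0.0, 0.004]
force: [-5.8, -12.8, -2.1]
finger_gap: -0.001
gripper_force: 6.4
```

>>> servo_tool:
  rows:
    - [[0,0,0,-0.001,-0.001,0,-1],[0,0,0,0,-0.001,0,-1],[0,0,0,0,0,0,-1]]

```text
t: 15.6
tcp_pos: [0.5251, -0.3357, 0.1119]
tool_rot: [1.0, -0.008, 0.001, 0.006]
force: [-3.7, -16.2, -4.9]
finger_gap: 0.003
gripper_force: 8.1
```

>>> servo_tool:
  rows:
    - [[0,0,0,-0.001,-0.001,0,-1],[0,0,0,0,-0.0006,0,-1],[0,0,0,0,0,0,-1],[0,0,0,0,0,0,-1]]

```text
t: 15.93
tcp_pos: [0.5251, -0.3356, 0.112]
tool_rot: [1.0, -0.008, 0.003, 0.007]
force: [-3.2, -18.9, -6.9]
finger_gap: 0.003
gripper_force: 9.4
```

>>> servo_tool:
  rows:
    - [[0,0,0,0,0,0,-1],[0,0,0,0,0,0,-1],[0,0,0,0,0,0,-1],[0,0,0,0,0,0,-1],[0,0,0,0,0,0,-1],[0,0,0,0,0,0,-1]]

```text
t: 16.43
tcp_pos: [0.5251, -0.3357, 0.112]
tool_rot: [1.0, -0.008, 0.003, 0.007]
force: [-1.8, -19.2, -6.3]
finger_gap: -0.005
gripper_force: 9.4
```

>>> servo_tool:
  rows:
    - [[0,0,0,0,0,0,-1],[0,0,0,0,0,0,-1],[0,0,0,0,0,0,-1]]

```text
t: 16.68
tcp_pos: [0.5251, -0.3356, 0.112]
tool_rot: [1.0, -0.008, 0.003, 0.007]
force: [-3.0, -19.5, -7.6]
finger_gap: 0.003
gripper_force: 9.4
```

Held about 0.8 s at roughly 19 N. Backing off, lifting away and checking.

>>> servo_tool:
  rows:
    - [[0,0,0,0,0.004,0,-1],[0,0,0,0,0.006,0,-1],[0,0,0,0,0.01,0,-1],[0,0,0,0,0.015,0,-1],[0,0,0,0,0.01,0,-1],[0,0,0,0,0,-0.01,-1],[0,0,0,0,0,-0.03,-1],[0,0,0,0,0,-0.03,-1]]

```text
t: 17.35
tcp_pos: [0.5218, -0.3719, 0.1814]
tool_rot: [1.0, -0.009, -0.002, -0.002]
force: [0.4, 0.2, 0.0]
finger_gap: 0.001
gripper_force: 0.0
```

>>> servo_tool:
  rows:
    - [[0,0,0,0,0,-0.04,-1],[0,0,0,0,0.02,-0.04,-1],[0,0,0,0,0.03,0,-1],[0,0,0,0,0.04,0,-1],[0,0,0,0,0.04,0,-1],[0,0,0,0,0.03,0,-1],[0,0,0,0,0.01,0,-1],[0,0,0,0,0,0,-1]]

```text
t: 18.02
tcp_pos: [0.5189, -0.5439, 0.259]
tool_rot: [1.0, -0.01, 0.0, 0.0]
force: [-0.0, 0.1, 0.3]
finger_gap: 0.001
gripper_force: 0.0
```

Run:
```python
from h import *
s=manip.snapshot("scene");t=manip.snapshot("top");cv2.imwrite("pics/s5.png",s)
c=np.hstack([cv2.resize(s[130:270,180:370],None,fx=2.4,fy=2.4,interpolation=cv2.INTER_CUBIC),cv2.resize(t[110:250,260:400],None,fx=2.4,fy=2.4,interpolation=cv2.INTER_CUBIC)])
cv2.imwrite("pics/c5.png",c); s=manip.sense();print(s["t"],s["tcp_pos"],s["force"])
```

```text
18.1167 [ 0.51976922 -0.54002946  0.25885181] [ 0.26845101  0.02598581 -0.08276935]
```

View pics/c5.png

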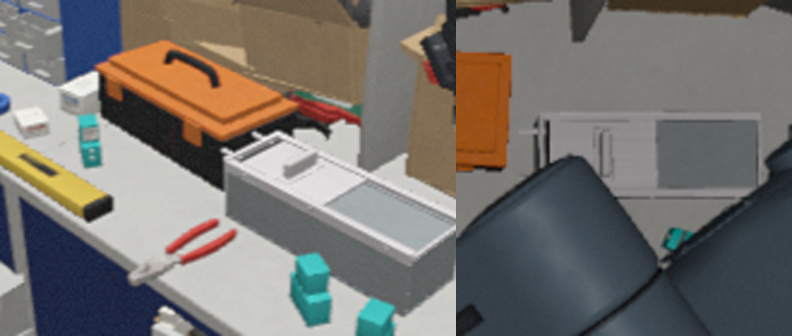

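The hatch is now closed over the bay, with its rib at crop (300,162). The strip's pins stick out through the end frame at (530,131), and the other things are where they were. Handing in.

```bash
python3 -c "
from station import manip
print(manip.sign_off())"
```

```text
the job is handed in; nothing more can be done
None
```

The job is handed in, with no verdict shown: the relay stands upright in the bay, and the hatch is closed and was held against the strip at its stop for about 0.8 s at a wrist force of about 19 N (roughly 16 to 17 N on the strip after friction).

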